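Put the cedar ball away in the push-to-open laundry caddy drawer

TASK

Move the white jar that stands in front of the caddy's drawer onto the round cork coaster. Then push the drawer front so that the drawer springs open, roll the cedar ball along the caddy's deck (without lifting it) until it drops into the open drawer, and push the drawer shut again so that it stays latched with the ball inside. Leave everything else where it stands.

Things in the scene. Friction and masses are not known exactly. Their poses are not given: they have to be found in the camera images.
- caddy: Light-wood laundry caddy, fixed to the worktop, 200 mm (x) by 268 mm (y). Origin: centre of its underside, on the worktop. Its x axis points inward, away from its drawer front (front face at x = -100 mm); z up. Its flat deck is 62 mm above the worktop, with a rim 14 mm high and 6 to 8 mm thick round its edge, open only at the gap in the middle of the front edge.
- gap_mid (a point): Middle of the gap in the deck's rim, at deck height on the deck's front edge (x = -100 mm in the caddy's frame). The gap is 90 mm wide (y = -45 to +45 mm) and lies above the drawer. Axes as the caddy.
- rail_mid (a point): Middle of the steel drip rail, a round bar 10 mm thick that spans the deck along the caddy's y at x = +30 mm, its axis 212 mm above the worktop (150 mm above the deck). At both ends an arm runs back and down to a post at x = +95 mm, y = +-141 mm.
- drawer (a joint): Drawer travel in m along the caddy's -x: 0 latched, 0.060 sprung open, -0.008 pressed in to its stop. Touch latch: press the latched front in 7 to 8 mm and let go, and a spring drives the drawer out to 0.060. Press it from open in to the same stop, let go, and it latches at 0. The spring pushes out with 2 to 4 N; pressing in to the stop takes about 8 N.
- drawer_face (a point): Centre of the outer face of the white drawer front (150 mm wide along y, from 5 to 51 mm above the worktop, 12 mm thick, without a handle). When latched the face stands 12 mm in front of the caddy's front face. Moves with the drawer; axes as the caddy.
- drawer_well (a point): Centre of the floor of the well inside the drawer, 10 mm above the worktop; the well is 60 mm (x) by 114 mm (y), walls 36 mm high. When the drawer is open the well lies just in front of the deck's front edge, below the gap in the rim; when shut it is under the deck. Axes as the caddy.
- ball_center (a point): Centre of the cedar ball, a brown wooden ball 30 mm in diameter, about 14 g, resting on the caddy's deck.
- jar_center (a point): Centre (45 mm above its foot) of the white round jar with a blue cap, 56 mm in diameter, 90 mm high, about 0.25 kg, standing upright in front of the drawer. z axis up.
- coaster_top (a point): Centre of the top of the round cork coaster, 110 mm in diameter, 4 mm thick, fixed flat on the worktop.
- tin_center (a point): Bystander: centre of a small aluminium tin, 40 mm in diameter, 30 mm high, standing in one front corner of the deck.
- soap_center (a point): Bystander: centre of a green soap bar, 45 by 35 by 25 mm, lying in the other front corner of the deck.
- pegbox_center (a point): Bystander: centre of a black open box of clothes pegs, 100 by 100 mm, 60 mm high, standing on the worktop.
- softener_center (a point): Bystander: centre of a blue softener bottle, 70 mm in diameter, 200 mm high, standing on the worktop.
- cup_center (a point): Bystander: centre of a steel cup, 72 mm in diameter, 90 mm high, standing on the worktop.
- brush: Bystander: hand brush lying on the worktop.

How it is judged (in metres and radians):
On the way, in this order (a step that is already met when the one before it is completed fails the run):
1. the jar stands upright on the coaster, let go (horizontal distance between jar_center and coaster_top below 0.03 m and z of jar_center in the frame of coaster_top below 0.049 m and angle between jar_center's own z axis and vertical below 0.1 rad and contact force between jar and the fingers below 0.1 N), for 0.2 s.
2. the drawer has sprung open (value of joint drawer above 0.05 m), for 0.2 s.
3. the ball lies in the well of the drawer (z of ball_center in the frame of drawer_well between 0.008 and 0.022 m and x of ball_center in the frame of drawer_well between -0.03 and 0.03 m and y of ball_center in the frame of drawer_well between -0.057 and 0.057 m), for 0.3 s.
At the end, for the whole second after the job is handed in: The drawer is latched shut (within 3 mm of 0), the ball lies in the drawer's well, and the jar stands upright on the coaster, its centre within 30 mm of the coaster's (all of step 3 and value of joint drawer between -0.003 and 0.003 m and horizontal distance between jar_center and coaster_top below 0.03 m and z of jar_center in the frame of coaster_top below 0.049 m and angle between jar_center's own z axis and vertical below 0.1 rad); the robot touches nothing.
It fails at once if the ball is lifted more than 30 mm off the deck (height (world z) of ball_center above 0.107 m).
It fails at once if the jar is tipped over (angle between jar_center's own z axis and vertical above 0.6 rad).
It fails at once if a bystander is shoved more than 30 mm (distance of any of tin_center, soap_center, pegbox_center, softener_center, cup_center, brush from where it was at the start of the episode above 0.03 m).
It also fails if it takes over 72 s, if anything falls off the work surface, if the arm or the gripper's body presses on something with over 40 N, if the wrist force passes 120 N, or if a joint passes its speed limit or range.

ROBOT

A 6-joint arm with a two-finger parallel gripper is mounted at the origin on the work surface. World frame = base frame: x ahead of the robot, y to its left, z up, the work surface at z = 0. Lengths are in mm, angles in rad, forces in N, time in s.
With the tool pointing down it reaches from about 275 to 750 mm from the base axis. Payload 10.2 kg.
Tool frame: the origin (TCP) lies on the centre line of the jaws, within the pads' length; the fingertips stand env.tips_ahead ahead of it and the grasp point (between the pads) lies 6 mm ahead of it (env.tips_ahead is the distance from the TCP to the fingertips, in mm); z points along the fingers, y is the line along which they close (so a half turn about z gives the same grasp; the last joint's range is limited). The gripper opens to 88 mm and grips with 3 to 60 N. Pads are 18 mm wide; open, the fingers measure 123 mm over their backs; the gripper's body (75 mm by 187 mm) begins 45 mm behind the grasp point.
Start: joints at [-1.383, 0.313, 1.498, -0, 1.331, -0.223], TCP at [209.643, -481.333, 263.72] pointing down, gripper open.
Joint ranges: [-2.94, 2.94], [-0.97, 2.17], [0.19, 2.56], [-1.23, 4.37], [0.02, 3.11], [-2.88, 2.88]. Speed limits (rad/s): [2.39, 2.39, 3.01, 3.14, 3.14, 3.14].

INTERFACE

Orientations are given as a 3x3 rotation matrix whose columns are the frame's x, y, z axes.
In Python, from cell import state, capture, camera_params, env, spotter gives the robot as it stands.
- The arm moves only by the tool send_rows, never from a script. Its argument "plan" is one flat list of numbers, 7 for each row, row after row: the opening, from -1 (shut) to 1 (fully open), so that 0 is half open, then the shift along the tool's x, y, z in units of 3 cm (1.0 is 3 cm), then the turn, a rotation vector about the tool's x, y, z in units of 0.12 rad (1.0 is 0.12 rad). In form: [claw, dx, dy, dz, ax, ay, az, claw, dx, dy, dz, ax, ay, az, ...]. A call has 1 to 20 rows; each row shifts and turns the commanded pose from where the row before left it, along the tool's axes as they then stand; what a row does not reach is not made up. A row lasts 1/8 s, in which the tool goes at most 62.5 mm and 10.7 degrees, less where a joint would pass 70% of its speed; a pose out of reach is approached as far as the arm can. A call with a number of a shift or a turn outside -1 to 1 is refused whole. A call with a gripper value outside its range is refused whole. The fingers move at their own pace and stop on an object; "force" is the grip in N (left out, the last holds). Time passes only in rows, so rows that do not move let the fingers close. It gives the time, the measured TCP pose, the force, the opening and the grip force at its end, in the units of the state.
- state(): the state, without advancing time (a new reading comes with each control period).
- capture(name): name is "side" or "top"; returns (picture, depth): 420x560x3 uint8, red, green, blue; 420x560 float32, mm along the optical axis (not along the pixel's ray), 0 where there is no reading.
- camera_params(name): a dict with "fx", "fy", "cx", "cy" (pixels), "k1" (the pictures are not rectified: a ray, as slopes to the right and down, at radius r is drawn at 1 + k1 r^2 times it, then the intrinsics apply), "rvec" (rotation vector, rad) and "tvec" (3), from world to camera coordinates, as OpenCV has them. Camera axes: x right, y down, z forward; pixel columns grow to the right and rows downward; lengths in mm; the calibration is good to about 2 mm. A picture is of the moment at which its call begins. camera_params takes no time and is no camera call.
- env.sign_off(): hands the job in; it is judged then, once.
Trained networks look in the newest picture that a camera, given by its name, has taken for a name from the list of things; names that differ only in an ending like _2 or _b are one class to them, and where a whole thing is asked for, a point or a joint stands for the part that bears it (a point fixed in the world has none). Each returns a list of dicts, best first, with "p" (0 to 1); they miss things now and then, are a little off and sometimes report something else, mostly with a low value. They report only what shows in the picture. A call takes as long as a camera call.
- spotter.masks_of(label, camera): "mask" (420x560 bool, what is visible of it) and "box" ([centre column, centre row, width, height] as shares, 0 to 1, of the picture: columns of its width, rows of its height, round what is visible of it).
- spotter.tip_of(label, camera): "at" ([column, row] as shares, 0 to 1, of the picture: columns of its width, rows of its height: a listed point, or the origin of a listed thing).
The state is a dict: "t": time; "joint_pos": joint angles; "dq": joint speeds; "joint_efforts": joint torques, N m; "tool_pos": TCP position; "tool_rot": TCP orientation; "contact_force": force on the tool from outside, world axes, zero at the start; "torque": the same for the moment, N m; "width": finger opening in mm; "gripper_force": force on a finger pad.
Only numpy, scipy, OpenCV 4.12 (cv2) and the standard library are available. Lean on these libraries where they do the work, as an engineer would, in place of code of your own. Each camera call takes 0.05 s, during which the arm holds its last target. There are 200 camera calls.

## Working session

There is one attempt and no reset: what is moved stays moved. The work goes in short steps, Python scripts to look and compute and a tool call to move; the robot and the scene stay as the last step left them, time stands still between calls to the robot, and variables do not carry over. Pictures are saved under pics/ and viewed, at most 13 in all, crops included, and the job is handed in when it is done.

Besides the shell and the picture viewer there is one more tool, called after ">>>" in YAML: its name, and indented under it one key for each argument. send_rows: Moves the arm, as the interface text tells. Shifts and turns lie within -1 to 1; 1 stands for 3 cm of shift or 0.12 rad of turn. Its arguments: {"type":"object","properties":{"plan":{"type":"array","items":{"type":"number","minimum":-1,"maximum":1}},"force":{"type":"number"}},"required":["plan"]}

```bash
mkdir -p pics; ls; cat > h.py <<'E'
import numpy as np, cv2
from cell import state, capture, camera_params, env, spotter
def cam(n):
    c=camera_params(n); K=np.array([[c['fx'],0,c['cx']],[0,c['fy'],c['cy']],[0,0,1.]])
    R=cv2.Rodrigues(np.array(c['rvec'],float))[0]; return K,np.array([c['k1'],0,0,0,0.]),R,np.array(c['tvec'],float).ravel()
def rays(n,px):
    K,d,R,t=cam(n); u=cv2.undistortPoints(np.array(px,float).reshape(-1,1,2),K,d).reshape(-1,2)
    return np.c_[u,np.ones(len(u))],R,t
def at_depth(n,px,z):
    r,R,t=rays(n,px); return (r*np.array(z).reshape(-1,1)-t)@R
def at_height(n,px,h):
    r,R,t=rays(n,px); o=-R.T@t; w=r@R; return o+w*((h-o[2])/w[:,2])[:,None]
def mask_pts(n,m,depth):
    v,u=np.nonzero(m&(depth>0)); return at_depth(n,np.c_[u,v],depth[v,u])
E
python3 - <<'E'
from h import *
print(env.tips_ahead, state())
for n in('side','top'):
    p,d=capture(n); cv2.imwrite(f'pics/{n}0.png',p[:,:,::-1]); np.save(n+'d.npy',d)
    K,_,R,t=cam(n); print(n,K[0,0],-R.T@t,R[2])
    for l in ['caddy','gap_mid','rail_mid','drawer_face','ball_center','jar_center','coaster_top','tin_center','soap_center','pegbox_center','softener_center','cup_center','brush']:
        r=spotter.tip_of(l,n)
        h=dict(caddy=0,gap_mid=62,rail_mid=212,drawer_face=28,ball_center=77,jar_center=45,coaster_top=4,tin_center=77,soap_center=74.5,pegbox_center=30,softener_center=100,cup_center=45,brush=10)[l]
        for q in r[:2]:
            a=np.array(q['at'])*[560,420]; print(n,l,round(q['p'],2),a.round(),at_height(n,a,h)[0].round())
E
```

```text
pics
25.0 {'t': 0.0, 'joint_pos': array([-1.38338906e+00,  3.13456356e-01,  1.49841562e+00, -2.97074620e-05,
        1.33100225e+00, -2.23416210e-01]), 'dq': array([ 0.00078673,  0.00124572, -0.0015271 ,  0.00090607,  0.00035718,
        0.00049893]), 'joint_efforts': array([ 1.96325836e-04, -4.02210295e+01, -2.52268928e+01,  6.94680260e-02,
        3.52894713e-02, -1.00780483e-04]), 'tool_pos': array([ 209.60117018, -481.11511787,  263.16587647]), 'tool_rot': array([[ 9.16789476e-01,  3.99370737e-01, -2.67124695e-04],
       [ 3.99370745e-01, -9.16788654e-01,  1.25375621e-03],
       [ 2.55816651e-04, -1.25611228e-03, -9.99999178e-01]]), 'contact_force': array([0.64348674, 0.39627547, 0.59507877]), 'torque': array([ 0.00127289, -0.00512329,  0.0064265 ]), 'gripper_force': 0.0, 'width': 88.20406145329265}
side 531.0720591289748 [-51.88920215 920.92577611 861.37652404] [ 0.45432807 -0.71402508 -0.53268583]
side caddy 0.69 [263. 250.] [608. -15.   0.]
side caddy 0.58 [240. 250.] [660.  20.   0.]
side gap_mid 0.58 [270. 240.] [569.   6.  62.]
side rail_mid 0.9 [223. 174.] [713.  10. 212
[... 912 characters left out ...]
5.    0.]
top gap_mid 0.68 [255. 204.] [571.  -4.  62.]
top gap_mid 0.15 [250. 197.] [590.  10.  62.]
top rail_mid 0.91 [238. 149.] [687.  25. 212.]
top drawer_face 0.87 [250. 214.] [549.  12.  28.]
top ball_center 0.56 [243. 169.] [667.  27.  77.]
top jar_center 0.91 [280. 226.] [511. -70.  45.]
top coaster_top 0.62 [363. 237.] [ 474. -307.    4.]
top tin_center 0.71 [213. 199.] [587. 109.  77.]
top pegbox_center 0.81 [141. 246.] [464. 322.  30.]
top pegbox_center 0.53 [286. 185.] [626. -90.  30.]
top softener_center 0.89 [394. 190.] [ 594. -375.  100.]
top cup_center 0.63 [120. 199.] [598. 377.  45.]
top brush 0.77 [425. 221.] [ 516. -484.   10.]
top brush 0.45 [215. 199.] [596. 115.  10.]
```

```bash
python3 - <<'E'
import cv2
a=cv2.imread('pics/side0.png')[100:380,120:420]; b=cv2.imread('pics/top0.png')[110:290,90:470]
cv2.imwrite('pics/s0c.png',cv2.resize(a,None,fx=2.1,fy=2.1,interpolation=2)); cv2.imwrite('pics/t0c.png',cv2.resize(b,None,fx=2.1,fy=2.1,interpolation=2))
E
```

```text
(no output)
```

View pics/s0c.png

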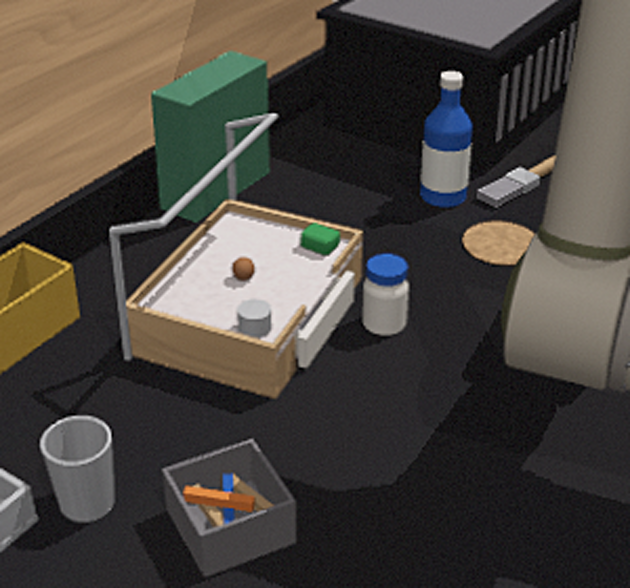

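View pics/t0c.png

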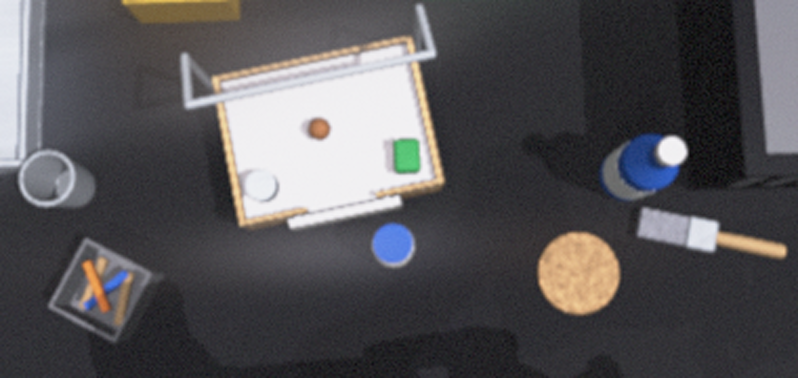

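Side view: ball at about (236,228) full-frame, jar to the right of the drawer front, and the tin and soap in the front corners. Top view: ball at (241,171), jar cap at (277,226), coaster at (366,240). Next I'll refine with depth.

```bash
python3 - <<'E'
from h import *
P={}
for n in('top','side'):
    d=np.load(n+'d.npy'); v,u=np.nonzero(d>0); p=at_depth(n,np.c_[u,v],d[v,u]); im=cv2.imread(f'pics/{n}0.png')[v,u].astype(int)
    P[n]=(p,im)
    reg=(p[:,0]>450)&(p[:,0]<800)&(abs(p[:,1])<190)
    q=p[reg&(p[:,2]>54)&(p[:,2]<84)&~((p[:,0]<545)&(p[:,1]<-30))]
    # keep largest component on 4mm grid
    g=np.zeros((100,110),np.uint8); ij=((q[:,:2]-[440,-200])/4).astype(int); ok=(ij>=0).all(1)&(ij[:,0]<100)&(ij[:,1]<110); q=q[ok];ij=ij[ok]
    g[ij[:,0],ij[:,1]]=1; g=cv2.morphologyEx(g,cv2.MORPH_CLOSE,np.ones((3,3)));_,lab,st,_=cv2.connectedComponentsWithStats(g)
    k=1+np.argmax(st[1:,4]); q=q[lab[ij[:,0],ij[:,1]]==k]
    r=cv2.minAreaRect(q[:,:2].astype(np.float32)); print(n,'caddy rect',r, cv2.boxPoints(r).round().tolist())
    b=im
    br=reg&(p[:,2]>60)&(p[:,2]<110)&(b[:,2]-b[:,0]>45)&(abs(p[:,0]-620)<45)&(abs(p[:,1]-30)<40)
    print('ball',br.sum(),p[br].mean(0).round(1),p[br].max(0).round(1),p[br].min(0).round(1))
    bl=reg|True; bl=(b[:,0]-b[:,2]>50)&(abs(p[:,0]-515)<50)&(abs(p[:,1]+70)<45)&(p[:,2]>60)
    print('cap',bl.sum(),p[bl].mean(0).round(1),p[bl].max(0).round(1),p[bl].min(0).round(1))
    for l,h in(('coaster_top',4),('tin_center',90),('soap_center',87)):
        pass
    co=(b[:,2]-b[:,0]>40)&(abs(p[:,0]-472)<80)&(abs(p[:,1]+312)<80)&(abs(p[:,2]-4)<12)
    print('coaster',cv2.minEnclosingCircle(p[co][:,:2].astype(np.float32)),p[co].mean(0).round(1))
    ra=(p[:,2]>190)&(p[:,2]<225)&(abs(p[:,1])<200)&(p[:,0]>560)
    print('rail',ra.sum(),p[ra].mean(0).round(),p[ra][np.argmax(p[ra][:,1])].round(),p[ra][np.argmin(p[ra][:,1])].round())
    dk=reg&(b.min(1)>150)&(abs(p[:,2]-62)<6)
    print('deck z',np.median(p[dk][:,2]))
print('ball rays',at_height('top',[[241.4,171]],77),at_height('side',[[235.7,227.6]],77))
print('front corners top',at_height('top',np.array([[240,225],[444,186],[412,39],[214,78]])/2.1+[90,110],76).round(1))
E
```

```text
top caddy rect ((656.1392822265625, 20.59625244140625), (213.7530975341797, 286.6686096191406), 10.577394485473633) [[525.0, 142.0], [577.0, -140.0], [788.0, -101.0], [735.0, 181.0]]
ball 52 [657.2  28.4  88.6] [664.6  39.   95.7] [648.6  17.3  79.4]
cap 288 [510.2 -61.6  89.5] [535.2 -37.9  96.5] [486.9 -87.1  61.6]
coaster ((468.1492614746094, -313.3763122558594), 56.79648971557617) [ 467.9 -312.2    5. ]
rail 1226 [785. -54. 203.] [722. 179. 191.] [ 878. -200.  190.]
deck z 62.69690483661308
side caddy rect ((658.1409912109375, 20.277313232421875), (211.82156372070312, 292.7622375488281), 11.059228897094727) [[526.0, 144.0], [582.0, -144.0], [790.0, -103.0], [734.0, 184.0]]
ball 65 [656.3  34.9  85.3] [664.8  45.   94.4] [648.2  20.6  73.4]
cap 238 [507.9 -55.9  89.3] [536.4 -34.1  96.6] [485.4 -86.1  75.2]
coaster ((469.6761169433594, -318.0517272949219), 63.0374870300293) [ 474.7 -310.1    5.4]
rail 1325 [1151.  -42.  205.] [720. 182. 192.] [ 878. -200.  193.]
deck z 63.28257526313967
ball rays [[661.40836471  30.79266824  77.        ]] [[663.88391518  27.46837827  77.        ]]
front corners top [[ 537.9  133.1   76. ]
 [ 581.4 -130.3   76. ]
 [ 777.4  -94.7   76. ]
 [ 732.4  166.7   76. ]]
```

>>> send_rows:
  plan: [1, 0.821, -0.487, 0, 0, 0, 0, 1, 0.821, -0.487, 0, 0, 0, 0, 1, 0.821, -0.487, 0, 0, 0, 0, 1, 0.821, -0.487, 0, 0, 0, 0, 1, 0.821, -0.487, 0, 0, 0, 0, 1, 0.821, -0.487, 0, 0, 0, 0, 1, 0.821, -0.487, 0, 0, 0, 0, 1, 0.821, -0.487, 0, 0, 0, 0, 1, 0.821, -0.487, 0, 0, 0, 0, 1, 0.821, -0.487, 0, 0, 0, 0, 1, 0.821, -0.487, 0, 0, 0, 0, 1, 0.821, -0.487, 0, 0, 0, 0, 1, 0.821, -0.487, 0, 0, 0, 0, 1, 0.821, -0.487, 0, 0, 0, 0, 1, 0.821, -0.487, 0, 0, 0, 0, 1, 0.821, -0.487, 0, 0, 0, 0, 1, 0.821, -0.487, 0, 0, 0, 0, 1, 0.821, -0.487, 0, 0, 0, 0]
  force: 15

```text
t: 3.65
tool_pos: [511.6, -62.4, 263.8]
tool_rot: [[0.917, 0.399, 0.0], [0.399, -0.917, -0.0], [0.0, 0.0, -1.0]]
contact_force: [-0.2, -0.2, 0.0]
width: 88.2
gripper_force: 0.0
```

```bash
cat >> h.py <<'E'
def look(n,box,name,f=2):
    p,d=capture(n); x,y,w,h=box; cv2.imwrite(f'pics/{name}.png',cv2.resize(p[y:y+h,x:x+w,::-1],None,fx=f,fy=f,interpolation=2)); return p,d
def delta(T,R=None):
    s=state(); A=np.array(s['tool_rot']); print('tcp',s['tool_pos'].round(1),'units',(A.T@(np.array(T)-s['tool_pos'])/30).round(3), 'turn',(cv2.Rodrigues(A.T@R)[0].ravel()/.12).round(3) if R is not None else '')
E
python3 - <<'E'
from h import *
p,d=look('side',(140,80,300,250),'s1',2.4)
delta([511,-63,62]); print(state()['tool_rot'].round(3).tolist())
for q in spotter.tip_of('jar_center','side')[:2]: a=np.array(q['at'])*[560,420]; print(q['p'],a,at_height('side',a,45))
for q in spotter.masks_of('jar_center','side')[:1]:
    v,u=np.nonzero(q['mask']); print(u.min(),u.max(),v.min(),v.max(),(q['mask']&(d>0)).sum()); P=mask_pts('side',q['mask'],d); print(np.percentile(P,[2,50,98],axis=0).round(1))
E
```

```text
tcp [512.7 -60.3 263.7] units [-0.096  0.065  6.722] turn 
[[0.916, 0.401, 0.001], [0.401, -0.916, 0.001], [0.001, -0.001, -1.0]]
0.78 [302.904 240.198] [[512.22051954 -62.15999411  45.        ]]
292 313 221 259 746
[[484.  -86.4   2.5]
 [502.8 -44.2  59.9]
 [549.3 -32.1  93.5]]
```

View pics/s1.png

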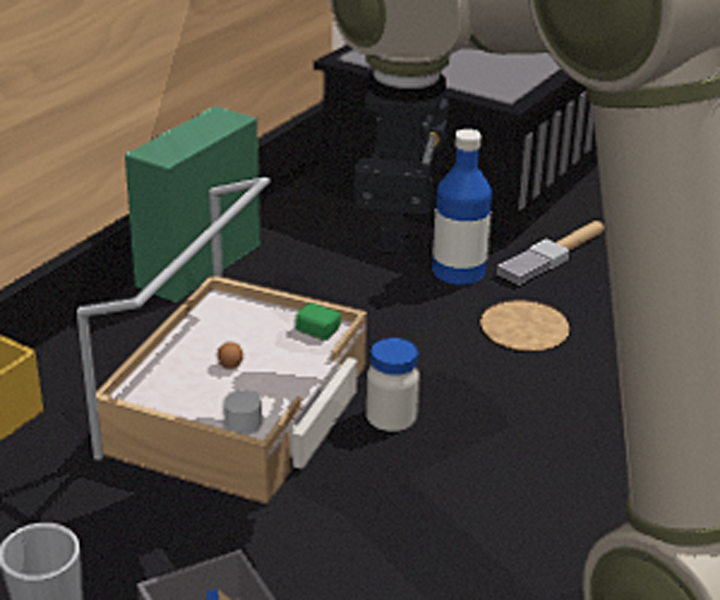

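The gripper is directly above the jar (jar at crop (393,385), about 511,-62). Descending and gripping.

>>> send_rows:
  plan: [1, 0, 0, 0.84, 0, 0, 0, 1, 0, 0, 0.84, 0, 0, 0, 1, 0, 0, 0.84, 0, 0, 0, 1, 0, 0, 0.84, 0, 0, 0, 1, 0, 0, 0.84, 0, 0, 0, 1, 0, 0, 0.84, 0, 0, 0, 1, 0, 0, 0.84, 0, 0, 0, 1, 0, 0, 0.84, 0, 0, 0, 1, 0, 0, 0, 0, 0, 0, -1, 0, 0, 0, 0, 0, 0, -1, 0, 0, 0, 0, 0, 0, -1, 0, 0, 0, 0, 0, 0, -1, 0, 0, 0, 0, 0, 0, -1, 0, 0, 0, 0, 0, 0, -1, 0, 0, 0, 0, 0, 0, -1, 0, 0, 0, 0, 0, 0]
  force: 20

```text
t: 5.8
tool_pos: [511.2, -63.1, 62.6]
tool_rot: [[0.917, 0.399, 0.0], [0.399, -0.917, -0.0], [0.0, 0.0, -1.0]]
contact_force: [-0.8, 0.9, 6.0]
width: 55.5
gripper_force: 20.0
```

>>> send_rows:
  plan: [-1, 0, 0, -0.5, 0, 0, 0, -1, 0, 0, -0.75, 0, 0, 0, -1, 0, 0, -0.75, 0, 0, 0, -1, -0.384, 0.59, 0, 0, 0, 0, -1, -0.384, 0.59, 0, 0, 0, 0, -1, -0.384, 0.59, 0, 0, 0, 0, -1, -0.384, 0.59, 0, 0, 0, 0, -1, -0.384, 0.59, 0, 0, 0, 0, -1, -0.384, 0.59, 0, 0, 0, 0, -1, -0.384, 0.59, 0, 0, 0, 0, -1, -0.384, 0.59, 0, 0, 0, 0, -1, -0.384, 0.59, 0, 0, 0, 0, -1, -0.384, 0.59, 0, 0, 0, 0, -1, -0.384, 0.59, 0, 0, 0, 0, -1, -0.384, 0.59, 0, 0, 0, 0, -1, 0, 0, 0, 0, 0, 0]

```text
t: 7.8
tool_pos: [468.8, -314.6, 122.0]
tool_rot: [[0.917, 0.398, 0.0], [0.398, -0.917, -0.0], [0.0, 0.0, -1.0]]
contact_force: [-0.9, 0.9, -2.7]
width: 55.6
gripper_force: 20.0
```

```bash
python3 - <<'E'
from h import *
p,d=look('top',(200,120,280,210),'t2',2.6)
delta([469,-313,67])
for q in spotter.tip_of('coaster_top','top')[:2]: a=np.array(q['at'])*[560,420]; print(q['p'],a,at_height('top',a,4))
E
```

```text
tcp [ 468.9 -313.6  121.9] units [ 0.009 -0.016  1.831] turn 
0.58 [284.2   182.112] [[640.27957885 -86.16964543   4.        ]]
0.55 [367.416 240.408] [[ 465.40774681 -319.02780742    4.        ]]
```

View pics/t2.png

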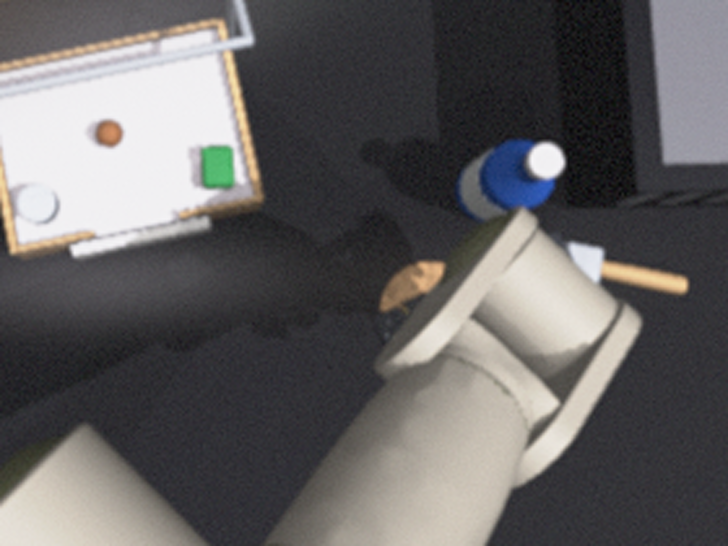

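The top view shows the arm over the coaster (only a cork sliver visible at crop (412,285)), with the softener clear. Lowering and releasing.

>>> send_rows:
  plan: [-1, 0, 0, 0.6, 0, 0, 0, -1, 0, 0, 0.6, 0, 0, 0, -1, 0, 0, 0.35, 0, 0, 0, -1, 0, 0, 0.28, 0, 0, 0, -1, 0, 0, 0, 0, 0, 0, -1, 0, 0, 0, 0, 0, 0, 0.8, 0, 0, 0, 0, 0, 0, 0.8, 0, 0, 0, 0, 0, 0, 0.8, 0, 0, 0, 0, 0, 0, 0.8, 0, 0, 0, 0, 0, 0, 0.8, 0, 0, 0, 0, 0, 0, 0.8, 0, 0, -0.8, 0, 0, 0, 0.8, 0, 0, -0.8, 0, 0, 0, 0.8, 0, 0, -0.8, 0, 0, 0, 0.8, 0, 0, -0.8, 0, 0, 0, 0.8, 0, 0, -0.8, 0, 0, 0]

```text
t: 9.9
tool_pos: [469.1, -313.0, 188.0]
tool_rot: [[0.917, 0.399, -0.0], [0.399, -0.917, 0.0], [-0.0, -0.0, -1.0]]
contact_force: [-0.3, 1.0, -0.2]
width: 79.4
gripper_force: 0.0
```

```bash
python3 - <<'E'
from h import *
p,d=capture('side'); dd=d
for l,h in (('jar_center',49),('drawer_face',28)):
  for q in spotter.tip_of(l,'side')[:2]: a=np.array(q['at'])*[560,420]; print(l,q['p'],a,at_height('side',a,h))
c,s=np.cos(.172),np.sin(.172)
C=np.array([657,19.5,0]); X=np.array([c,s,0]);Y=np.array([-s,c,0]);Z=np.array([0,0,1.])
# vertical tool, tool y along -Y (closest to present), x along X
R=np.c_[X,-Y,-Z]
print('to staging'); delta(C-160*X+Z*200,R); delta(C-160*X+Z*53,R)
print(state()['tool_rot'].round(3).tolist(),C-160*X)
E
```

```text
jar_center 0.86 [360.808 202.482] [[ 466.74611555 -313.97222053   49.        ]]
drawer_face 0.73 [275.296 251.202] [[ 5.57911075e+02 -3.50581951e-01  2.80000000e+01]]
drawer_face 0.63 [156.8   326.592] [[618.76362916 375.30187033  28.        ]]
to staging
tcp [ 469.4 -313.3  187.7] units [ 4.983 -8.933 -0.421] turn [ 0.013 -0.007  1.99 ]
tcp [ 469.4 -313.3  187.7] units [ 4.98  -8.942  4.479] turn [ 0.013 -0.007  1.99 ]
[[0.917, 0.399, 0.001], [0.399, -0.917, -0.001], [0.001, 0.002, -1.0]] [499.360891    -7.88450863   0.        ]
```

>>> send_rows:
  plan: [-1, 0.415, -0.745, 0, 0, 0, 0, -1, 0.415, -0.745, 0, 0, 0, 0, -1, 0.415, -0.745, 0, 0, 0, 0, -1, 0.415, -0.745, 0, 0, 0, 0, -1, 0.415, -0.745, 0, 0, 0, 0, -1, 0.415, -0.745, 0, 0, 0, 0, -1, 0.415, -0.745, 0, 0, 0, 0, -1, 0.415, -0.745, 0, 0, 0, 0, -1, 0.415, -0.745, 0, 0, 0, 0, -1, 0.415, -0.745, 0, 0, 0, 0, -1, 0.415, -0.745, 0, 0, 0, 0, -1, 0.415, -0.745, 0, 0, 0, 0, -1, 0, 0, 0.84, 0, 0, 0.995, -1, 0, 0, 0.84, 0, 0, 0.995, -1, 0, 0, 0.84, 0, 0, 0, -1, 0, 0, 0.84, 0, 0, 0, -1, 0, 0, 0.84, 0, 0, 0, -1, 0, 0, 0, 0, 0, 0]

```text
t: 12.3
tool_pos: [497.2, -6.3, 59.4]
tool_rot: [[0.985, 0.172, -0.005], [0.172, -0.985, 0.001], [-0.005, -0.002, -1.0]]
contact_force: [-0.5, -0.3, 1.3]
width: 0.2
gripper_force: 0.0
```

>>> send_rows:
  plan: [-1, 0.4, 0, 0, 0, 0, 0, -1, 0.3, 0, 0, 0, 0, 0, -1, 0.3, 0, 0, 0, 0, 0, -1, 0, 0, 0, 0, 0, 0, -1, 0, 0, 0, 0, 0, 0]

```text
t: 12.92
tool_pos: [528.4, -2.4, 61.2]
tool_rot: [[0.985, 0.171, -0.0], [0.171, -0.985, 0.0], [-0.0, -0.0, -1.0]]
contact_force: [0.0, -0.6, 0.5]
width: 0.4
gripper_force: 0.0
```

```bash
python3 - <<'E'
from h import *
p,d=look('side',(140,100,280,220),'s3',2.6)
s=state(); print(s['contact_force'])
E
```

```text
[-1.1536715   0.28739245 -0.12774016]
```

View pics/s3.png

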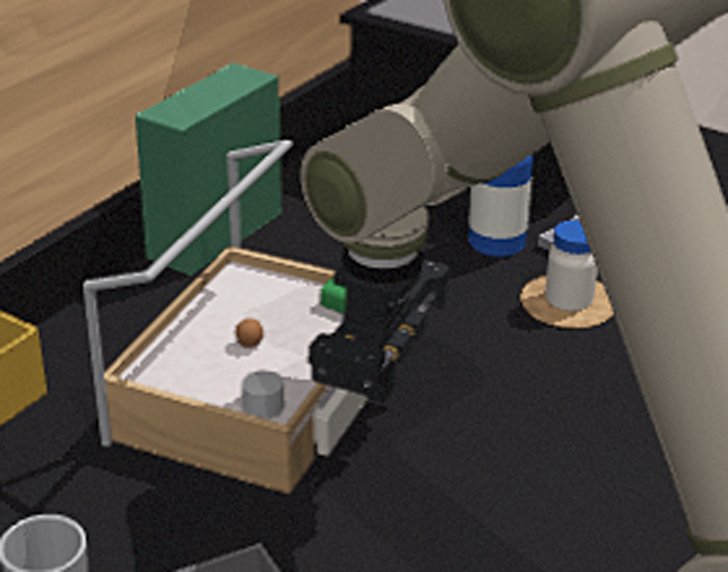

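The jar (crop (573,265)) stands on the coaster; the gripper sits just in front of the drawer front, clear of tin and soap. Feeling for contact.

>>> send_rows:
  plan: [-1, 0.15, 0, 0, 0, 0, 0, -1, 0.15, 0, 0, 0, 0, 0, -1, 0.1, 0, 0, 0, 0, 0, -1, 0, 0, 0, 0, 0, 0]

```text
t: 13.48
tool_pos: [540.5, -0.3, 61.1]
tool_rot: [[0.985, 0.171, -0.0], [0.171, -0.985, -0.0], [-0.0, 0.0, -1.0]]
contact_force: [1.0, 0.5, -0.0]
width: 0.3
gripper_force: 0.0
```

>>> send_rows:
  plan: [-1, 0.1, 0, 0, 0, 0, 0, -1, 0, 0, 0, 0, 0, 0]

```text
t: 13.72
tool_pos: [543.1, 0.2, 61.1]
tool_rot: [[0.985, 0.171, -0.001], [0.171, -0.985, 0.0], [-0.001, -0.0, -1.0]]
contact_force: [-3.6, -0.4, 0.9]
width: 0.5
gripper_force: 1.5
```

>>> send_rows:
  plan: [-1, 0.1, 0, 0, 0, 0, 0, -1, 0, 0, 0, 0, 0, 0]

```text
t: 13.98
tool_pos: [546.3, 0.7, 61.1]
tool_rot: [[0.985, 0.171, -0.0], [0.171, -0.985, 0.0], [-0.0, -0.0, -1.0]]
contact_force: [-3.6, -0.5, -0.1]
width: 0.5
gripper_force: 1.6
```

>>> send_rows:
  plan: [-1, 0.12, 0, 0, 0, 0, 0, -1, 0, 0, 0, 0, 0, 0]

```text
t: 14.22
tool_pos: [549.9, 1.4, 61.1]
tool_rot: [[0.985, 0.171, -0.0], [0.171, -0.985, 0.0], [-0.0, -0.0, -1.0]]
contact_force: [-3.2, 0.3, 1.2]
width: 0.7
gripper_force: 1.6
```

>>> send_rows:
  plan: [-1, 0.06, 0, 0, 0, 0, 0, -1, 0, 0, 0, 0, 0, 0]

```text
t: 14.48
tool_pos: [551.6, 1.7, 61.1]
tool_rot: [[0.985, 0.171, -0.0], [0.171, -0.985, 0.0], [-0.0, -0.0, -1.0]]
contact_force: [-3.0, 1.1, 1.1]
width: 0.2
gripper_force: 1.8
```

>>> send_rows:
  plan: [-1, 0.05, 0, 0, 0, 0, 0, -1, 0, 0, 0, 0, 0, 0]

```text
t: 14.72
tool_pos: [551.9, 1.8, 61.0]
tool_rot: [[0.985, 0.172, -0.004], [0.172, -0.985, -0.0], [-0.004, -0.001, -1.0]]
contact_force: [-12.4, -1.5, 4.8]
width: 0.4
gripper_force: 5.8
```

At the stop (12 N). Retracting so it springs open.

>>> send_rows:
  plan: [-1, -0.6, 0, 0, 0, 0, 0, -1, -0.8, 0, 0, 0, 0, 0, -1, -0.8, 0, 0, 0, 0, 0, -1, -0.8, 0, 0, 0, 0, 0, -1, -0.4, 0, 0, 0, 0, 0, -0.2, 0, 0, -0.7, 0, 0, 0, -0.2, 0, 0, -0.9, 0, 0, 0, -0.2, 0, 0, -0.9, 0, 0, 0, -0.2, 0, 0, -0.9, 0, 0, 0, -0.2, 0, 0, -0.6, 0, 0, 0]

```text
t: 15.98
tool_pos: [453.6, -15.9, 182.9]
tool_rot: [[0.985, 0.171, 0.003], [0.171, -0.985, -0.001], [0.003, 0.001, -1.0]]
contact_force: [0.6, 0.7, -0.8]
width: 35.4
gripper_force: 0.0
```

```bash
python3 - <<'E'
from h import *
p,d=look('top',(180,120,150,120),'t4',4)
p2,d2=look('side',(180,180,130,110),'s4',4)
b=p.astype(int)
for n,im,dd in(('top',p,d),('side',p2,d2)):
    for l,h in (('ball_center',77),('drawer_face',28),('drawer_well',10),('gap_mid',62),('tin_center',77),('soap_center',74.5)):
        for q in spotter.tip_of(l,n)[:1]: a=np.array(q['at'])*[560,420]; print(n,l,round(q['p'],2),a.round(1),at_height(n,a,h)[0].round(1))
    i=im.astype(int); m=(i[:,:,0]-i[:,:,2]>50)
    k,lab,st,ce=cv2.connectedComponentsWithStats(m.astype(np.uint8))
    for j in range(1,k):
        w=at_height(n,[ce[j]],77)[0]
        if st[j,4]>15 and abs(w[0]-660)<40 and abs(w[1]-30)<40: print(n,'ball blob',st[j],ce[j].round(1),w.round(1))
c,s=np.cos(.172),np.sin(.172)
C=np.array([657,19.5,0]); X=np.array([c,s,0]);Y=np.array([-s,c,0])
print('stop face axis', state()['tool_pos'], (state()['tool_pos']-C)@X)
E
```

```text
top ball_center 0.71 [236.1 147. ] [728.9  44.4  77. ]
top drawer_face 0.79 [258.3 235.5] [486.5  -9.   28. ]
top drawer_well 0.85 [254.8 218.4] [536.2   1.   10. ]
top gap_mid 0.76 [257.6 208.7] [558.5 -10.5  62. ]
top tin_center 0.62 [212.6 194.7] [598.2 110.   77. ]
top soap_center 0.53 [282.9 183.4] [624.5 -81.5  74.5]
top ball blob [238 167   9   9  63] [241.8 170.9] [661.7  29.7  77. ]
side ball_center 0.52 [234.3 225.9] [671.6  23.4  77. ]
side drawer_face 0.77 [301.2 255.5] [492.5 -22.7  28. ]
side drawer_well 0.72 [280.3 256. ] [548.7 -10.3  10. ]
side gap_mid 0.85 [272.7 241.5] [561.4   6.8  62. ]
side soap_center 0.72 [222.6 177.7] [ 862.  -165.6   74.5]
side ball blob [180 195 112  71 756] [225.8 232.3] [671.9  59.   77. ]
side ball blob [231 223  10   9  71] [235.5 226.7] [666.7  24.5  77. ]
stop face axis [452.61447365 -15.64060602 181.08751134] -207.38412810126928
```

View pics/t4.png

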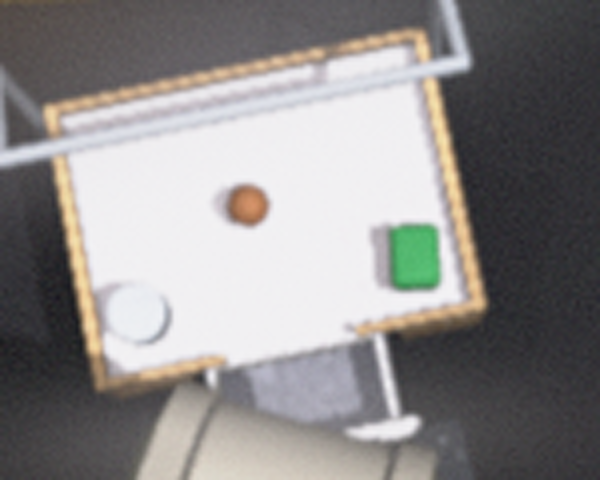

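View pics/s4.png

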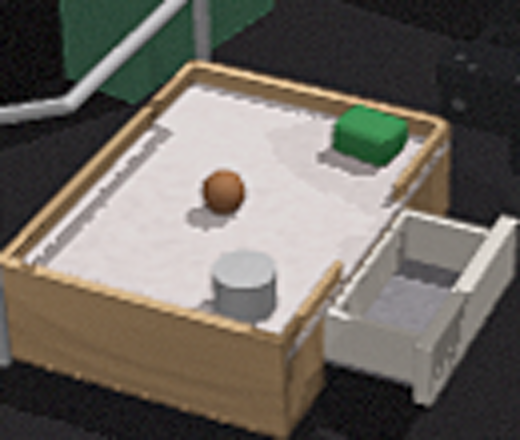

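Drawer open (well visible at top crop (310,385)), ball at top crop (247,205). Tilting the tool so the gripper stays clear of the rail.

>>> send_rows:
  plan: [0.25, 0, 0, 0, 0, 0.98, 0, 0.25, 0, 0, 0, 0, 0.98, 0, 0.25, 0, 0, 0, 0, 0.98, 0, 0.25, 0, 0, 0, 0, 0.98, 0, 0.25, 0, 0, 0, 0, 0, 0]

```text
t: 17.3
tool_pos: [451.8, -15.8, 180.9]
tool_rot: [[0.879, 0.17, 0.445], [0.151, -0.985, 0.077], [0.452, -0.001, -0.892]]
contact_force: [0.1, -0.2, 0.2]
width: 55.1
gripper_force: 0.0
```

```bash
python3 - <<'E'
from h import *
c,s=np.cos(.172),np.sin(.172);X=np.array([c,s,0]);Y=np.array([-s,c,0]);Z=np.array([0,0,1.])
t=.47; R=np.c_[np.cos(t)*X+np.sin(t)*Z,-Y,np.sin(t)*X-np.cos(t)*Z]
T=np.array([662,29,77])-16.8*R[:,2]
delta(T-60*R[:,2],R); print(T, state()['width'])
E
```

```text
tcp [451.8 -15.8 180.9] units [ 4.817 -0.277  3.766] turn [-0.001  0.009 -0.012]
[654.503778    27.69778282  91.97834724] 55.10465209729909
```

>>> send_rows:
  plan: [0.25, 0.602, -0.035, 0.471, 0, 0, 0, 0.25, 0.602, -0.035, 0.471, 0, 0, 0, 0.25, 0.602, -0.035, 0.471, 0, 0, 0, 0.25, 0.602, -0.035, 0.471, 0, 0, 0, 0.25, 0.602, -0.035, 0.471, 0, 0, 0, 0.25, 0.602, -0.035, 0.471, 0, 0, 0, 0.25, 0.602, -0.035, 0.471, 0, 0, 0, 0.25, 0.602, -0.035, 0.471, 0, 0, 0, 0.25, 0, 0, 0, 0, 0, 0, 0.25, 0, 0, 0.7, 0, 0, 0, 0.25, 0, 0, 0, 0, 0, 0]

```text
t: 18.68
tool_pos: [637.2, 25.2, 126.2]
tool_rot: [[0.88, 0.171, 0.444], [0.153, -0.985, 0.078], [0.45, -0.001, -0.893]]
contact_force: [-0.4, 0.0, -0.4]
width: 55.3
gripper_force: 0.0
```

```bash
python3 - <<'E'
from h import *
p2,d2=look('side',(150,110,200,165),'s5',3.5)
delta([654.5,27.7,92])
K,dist,R,t=cam('side')
s=state();A=s['tool_rot']
for k in (16.8,25): print(cv2.projectPoints((s['tool_pos']+k*A[:,2]).reshape(1,3),cv2.Rodrigues(R)[0],t,K,dist)[0].ravel(), end=' ')
i=p2.astype(int); m=(i[:,:,0]-i[:,:,2]>50)
k,lab,st,ce=cv2.connectedComponentsWithStats(m.astype(np.uint8))
for j in range(1,k):
    w=at_height('side',[ce[j]],77)[0]
    if 15<st[j,4]<150 and abs(w[0]-660)<40 and abs(w[1]-30)<40: print('ball blob',st[j],ce[j].round(1),w.round(1))
E
```

```text
tcp [637.4  25.1 127.1] units [-0.015  0.013  1.304] turn 
[241.40819283 218.46114364] [240.19713328 220.50847976]
```

View pics/s5.png

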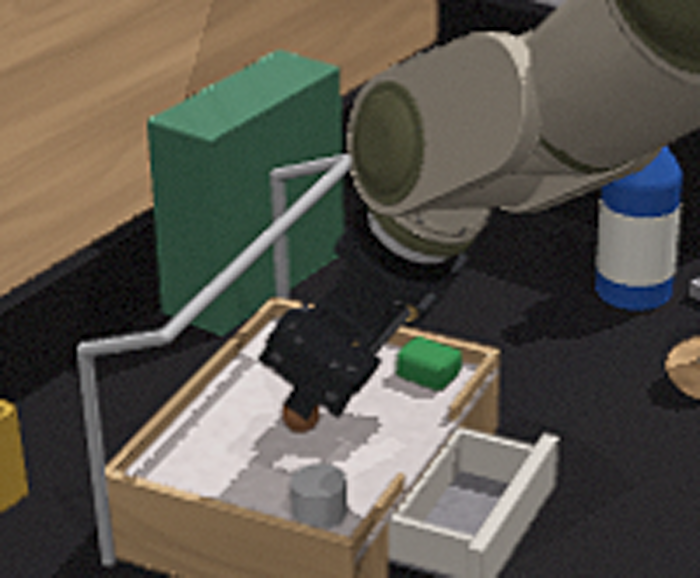

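Crop shows fingers just above and straddling the ball (ball at crop (300,412)), clear of rail and tin. Lowering onto the deck and gripping gently.

>>> send_rows:
  plan: [0.25, 0, 0, 0.45, 0, 0, 0, 0.25, 0, 0, 0.45, 0, 0, 0, 0.25, 0, 0, 0.3, 0, 0, 0, 0.25, 0, 0, 0.1, 0, 0, 0, 0.25, 0, 0, 0, 0, 0, 0, -0.9, 0, 0, 0, 0, 0, 0, -0.9, 0, 0, 0, 0, 0, 0, -0.9, 0, 0, 0, 0, 0, 0, -0.9, 0, 0, 0, 0, 0, 0, -0.9, 0, 0, 0, 0, 0, 0]
  force: 3

```text
t: 19.98
tool_pos: [655.4, 28.1, 92.6]
tool_rot: [[0.878, 0.171, 0.447], [0.153, -0.985, 0.078], [0.454, 0.0, -0.891]]
contact_force: [-0.2, -0.6, 0.4]
width: 29.5
gripper_force: 3.0
```

Gripped lightly at 29.5 mm. Rolling it along the deck to the gap and beyond, over the well.

>>> send_rows:
  plan: [-0.9, -0.282, 0.024, -0.1436, 0, 0, 0, -0.9, -0.282, 0.024, -0.1436, 0, 0, 0, -0.9, -0.282, 0.024, -0.1436, 0, 0, 0, -0.9, -0.282, 0.024, -0.1436, 0, 0, 0, -0.9, -0.282, 0.024, -0.1436, 0, 0, 0, -0.9, -0.282, 0.024, -0.1436, 0, 0, 0, -0.9, -0.282, 0.024, -0.1436, 0, 0, 0, -0.9, -0.282, 0.024, -0.1436, 0, 0, 0, -0.9, -0.282, 0.024, -0.1436, 0, 0, 0, -0.9, -0.282, 0.024, -0.1436, 0, 0, 0, -0.9, -0.282, 0.024, -0.1436, 0, 0, 0, -0.9, -0.282, 0.024, -0.1436, 0, 0, 0, -0.9, -0.282, 0.024, -0.1436, 0, 0, 0, -0.9, -0.282, 0.024, -0.1436, 0, 0, 0, -0.9, 0, 0, 0, 0, 0, 0]

```text
t: 21.85
tool_pos: [525.6, -4.7, 92.6]
tool_rot: [[0.878, 0.171, 0.446], [0.152, -0.985, 0.077], [0.453, -0.0, -0.891]]
contact_force: [0.0, -0.5, -0.5]
width: 29.5
gripper_force: 3.0
```

```bash
python3 - <<'E'
from h import *
p2,d2=look('side',(190,170,150,120),'s6',4)
s=state();print(s['width'],s['contact_force'])
E
```

```text
29.766613004593847 [ 0.03290678  0.20158764 -0.19890071]
```

View pics/s6.png

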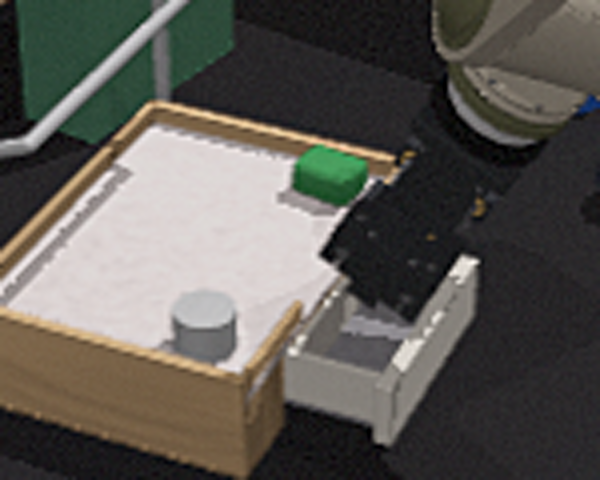

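The gripper is over the open well with the ball between the pads (crop (400,320)). Releasing and backing off.

>>> send_rows:
  plan: [0, 0, 0, 0, 0, 0, 0, 0, 0, 0, 0, 0, 0, 0, 0, 0, 0, 0, 0, 0, 0, 0, 0, 0, 0, 0, 0, 0, 0, 0, 0, -0.8, 0, 0, 0, 0, 0, 0, -0.8, 0, 0, 0, 0, 0, 0, -0.8, 0, 0, 0, 0, 0, 0, -0.8, 0, 0, 0, -1, 0, 0, 0, 0, -0.98, 0, -1, 0, 0, 0, 0, -0.98, 0, -1, 0, 0, 0, 0, -0.98, 0, -1, 0, 0, 0, 0, -0.98, 0, -1, 0, 0, 0, 0, 0, 0]

```text
t: 23.52
tool_pos: [483.9, -11.8, 177.8]
tool_rot: [[0.985, 0.172, 0.001], [0.172, -0.985, 0.0], [0.001, -0.0, -1.0]]
contact_force: [0.3, -0.1, -0.5]
width: 0.8
gripper_force: 0.0
```

```bash
python3 - <<'E'
from h import *
p2,d2=look('side',(190,170,150,120),'s7',4)
s=state();print(s['width'],s['tool_pos'])
i=p2.astype(int); m=(i[:,:,0]-i[:,:,2]>50)
k,lab,st,ce=cv2.connectedComponentsWithStats(m.astype(np.uint8))
c,sn=np.cos(.172),np.sin(.172);X=np.array([c,sn,0]);Y=np.array([-sn,c,0]);C=np.array([657,19.5,0])
for j in range(1,k):
    w=at_height('side',[ce[j]],25)[0]
    if 10<st[j,4]<150 and abs(w[0]-530)<60 and abs(w[1])<80: print('blob',st[j],ce[j].round(1),w.round(1),(w-C)@X,(w-C)@Y)
for q in spotter.tip_of('drawer_well','side')[:1]: a=np.array(q['at'])*[560,420]; w=at_height('side',a,10)[0]; print(q['p'],w,(w-C)@X)
R=np.c_[X,-Y,[0,0,-1]]
delta(C-205*X+[0,0,61],R)
E
```

```text
0.5777623584256267 [483.4175939  -11.78842648 177.75353183]
blob [279 249  10   9  71] [283.8 252.8] [538.  -10.3  25. ] -122.38608057869801 -9.026615788145396
0.61 [539.41138458 -19.23904457  10.        ] -122.48383914706628
tcp [483.  -11.9 177.8] units [-0.948 -0.036  3.892] turn [-0.004 -0.013  0.003]
```

View pics/s7.png

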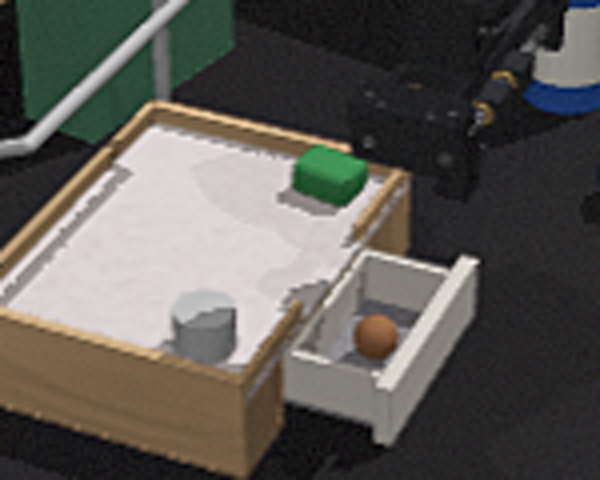

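The ball lies in the well (crop (377,337)). Going round in front of the drawer and pushing it shut.

>>> send_rows:
  plan: [-1, -0.95, 0, 0, 0, 0, 0, -1, 0, -0.036, 0.78, 0, 0, 0, -1, 0, 0, 0.78, 0, 0, 0, -1, 0, 0, 0.78, 0, 0, 0, -1, 0, 0, 0.78, 0, 0, 0, -1, 0, 0, 0.77, 0, 0, 0, -1, 0, 0, 0, 0, 0, 0, -1, 0.3, 0, 0, 0, 0, 0, -1, 0.3, 0, 0, 0, 0, 0, -1, 0.3, 0, 0, 0, 0, 0, -1, 0.3, 0, 0, 0, 0, 0, -1, 0.3, 0, 0, 0, 0, 0, -1, 0.3, 0, 0, 0, 0, 0, -1, 0.3, 0, 0, 0, 0, 0, -1, 0.3, 0, 0, 0, 0, 0, -1, 0.3, 0, 0, 0, 0, 0, -1, 0.3, 0, 0, 0, 0, 0, -1, 0, 0, 0, 0, 0, 0]

```text
t: 25.88
tool_pos: [544.1, -0.2, 61.2]
tool_rot: [[0.985, 0.171, 0.0], [0.171, -0.985, 0.0], [0.0, -0.0, -1.0]]
contact_force: [-3.6, 0.5, 1.0]
width: 0.5
gripper_force: 1.5
```

```bash
python3 - <<'E'
from h import *
print(state()['contact_force']); delta([552,1.8,61])
E
```

```text
[-3.5610935   0.45502233  0.96386058]
tcp [ 5.441e+02 -2.000e-01  6.120e+01] units [ 0.27  -0.02   0.007] turn
```

>>> send_rows:
  plan: [-1, 0.15, 0, 0, 0, 0, 0, -1, 0.1, 0, 0, 0, 0, 0, -1, 0.04, 0, 0, 0, 0, 0, -1, 0, 0, 0, 0, 0, 0]

```text
t: 26.38
tool_pos: [551.6, 1.2, 61.2]
tool_rot: [[0.985, 0.171, -0.002], [0.171, -0.985, 0.0], [-0.002, -0.001, -1.0]]
contact_force: [-5.6, 1.3, 2.7]
width: 0.6
gripper_force: 2.8
```

>>> send_rows:
  plan: [-1, 0.03, 0, 0, 0, 0, 0, -1, 0, 0, 0, 0, 0, 0]

```text
t: 26.62
tool_pos: [551.9, 1.3, 61.1]
tool_rot: [[0.985, 0.171, -0.003], [0.171, -0.985, 0.0], [-0.003, -0.001, -1.0]]
contact_force: [-9.9, 0.3, 5.2]
width: 0.6
gripper_force: 4.7
```

>>> send_rows:
  plan: [-1, 0.02, 0, 0, 0, 0, 0, -1, 0, 0, 0, 0, 0, 0, -1, -0.3, 0, 0, 0, 0, 0, -1, -0.6, 0, 0, 0, 0, 0, -1, -0.8, 0, 0, 0, 0, 0, -1, -0.8, 0, 0, 0, 0, 0, -1, -0.8, 0, 0, 0, 0, 0, -1, 0, 0, -0.8, 0, 0, 0, -1, 0, 0, -0.8, 0, 0, 0, -1, 0, 0, -0.8, 0, 0, 0, -1, 0, 0, 0, 0, 0, 0]

```text
t: 28.0
tool_pos: [457.1, -16.0, 134.6]
tool_rot: [[0.985, 0.171, 0.005], [0.171, -0.985, -0.001], [0.004, 0.002, -1.0]]
contact_force: [-0.4, 0.8, -0.4]
width: 0.4
gripper_force: 0.0
```

```bash
python3 - <<'E'
from h import *
p2,d2=look('side',(170,130,230,180),'s8',3.2)
print(state()['contact_force'])
for l,h in (('drawer_face',28),('jar_center',49)):
  for q in spotter.tip_of(l,'side')[:1]: a=np.array(q['at'])*[560,420]; print(l,q['p'],at_height('side',a,h))
E
```

```text
[-0.23235014 -0.56621449  0.17787818]
drawer_face 0.56 [[556.62648519 -10.25967409  28.        ]]
jar_center 0.73 [[ 466.28498206 -331.17038828   49.        ]]
```

View pics/s8.png

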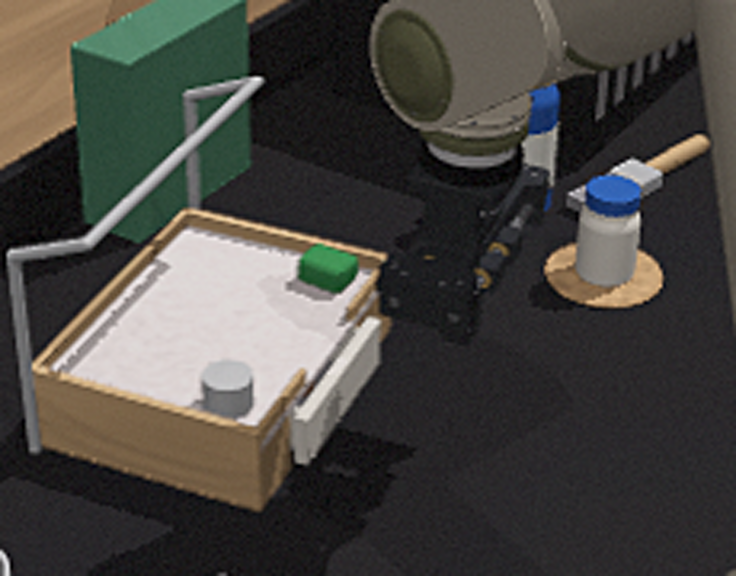

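The drawer front (crop (340,390)) is latched shut, the jar stands centred on the coaster (crop (607,235)), the tin and soap haven't moved, and the gripper touches nothing.

```bash
python3 -c "
from cell import env
print(env.sign_off())"
```

```text
the job is handed in; nothing more can be done
None
```

I handed the job in at about 28 s of the 72 s limit: the jar is upright on the coaster, the drawer looks latched shut with the ball inside, and the hand-in returned no verdict. The ball was drawn along the deck in a light 3 N pinch rather than pushed freely, then let go over the open drawer.

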